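# Snap the retaining clip onto the filter-wheel spindle

### The job

Secure the filter wheel on its spindle: pick up the steel retaining clip by its orange tab from the blue mat and push it sideways into the groove just above the wheel until it snaps fully home, lying flat in the groove, then let go of it. The spindle stands on a springy mount and is delicate: never press on the wheel unit with more than 25 N, and leave the other things on the bench where they are.

Things in the scene. Friction and masses are not known exactly. Their poses are not given: they have to be found in the camera images.
- clip_seat (a point): Seat of the retaining clip (a flat open steel C): the middle of the circle that the spindle fills when the clip is home, half-way through the clip's 5 mm thickness. z is up out of the clip; x points out of its mouth, so the clip is pushed on towards its own +x. It starts lying flat on the mat, tab up.
- clip_tab (a point): Grasp point on the clip's upright orange tab, 29 mm behind clip_seat (towards -x) and 28 mm above the clip's underside. The tab is 18 mm long along the clip's x, 12 mm thick along its y, and reaches up to 40 mm above the underside; below the tab the clip is 12 mm wide too. Same axes as clip_seat.
- clip: The clip as a whole, 32 mm wide, 47 mm long, about 110 g; origin on its underside, 2.5 mm below clip_seat. Its two sprung arms end 7 mm ahead of clip_seat; a rounded nose inside each, 4 mm ahead, leaves a 16 mm mouth, which springs open over the 18 mm groove at a push of 6 to 10 N (more if pressed down too), then snaps shut.
- groove (a point): Centre of the round groove in the steel spindle, half-way up. The groove is 18 mm in diameter and 9 mm high: its floor is the wheel's flat top, 4.5 mm below this point, its roof the spindle's round head (26 mm in diameter, 4.5 to 12.5 mm above this point, nothing above). z is up. The clip may come from any side.
- unit_foot (a point): Foot of the filter-wheel unit: a black block 110 x 110 x 36 mm, fixed; the point is the centre of its underside, on the table. Above it a dark filter wheel with six coloured filters, 132 mm in diameter, turns on the upright spindle; the wheel's flat top is 90 mm above the table.
- wheel_unit: The filter-wheel unit as a whole; origin as unit_foot. Its spindle and wheel stand on a springy mount: a sideways push shifts them about 1 mm per 0.8 N, to a stop at 10 mm, and they come back when let go. So the groove retreats by 6 to 10 mm before the clip snaps on; pushing on after the snap only loads the spindle.
- parts_mat: Blue rubber mat, 200 x 180 x 4 mm, fixed; origin at the centre of its underside. The clip lies near its middle.
- washer: Bystander: brass washer, 32 mm across, 5 mm high; origin at its underside's centre.
- vial: Bystander: small amber vial, 24 mm across, 45 mm high; origin at its underside's centre.
- objective: Bystander: aluminium microscope objective standing on its face, 32 mm across, 44 mm high; origin at its underside's centre.
- tip_box: Bystander: magenta box, 70 x 50 x 40 mm; origin at its underside's centre.
- driver: Bystander: screwdriver with a blue handle, 170 mm long, lying down; origin under its middle.
- reagent: Bystander: white bottle with a blue cap, 60 mm across, 110 mm high; origin at its underside's centre.
- post_stand: Bystander: steel post on a round foot with a collar, 64 mm across, 160 mm high; origin at its underside's centre.
There are look-alikes about, which are no part of the job. What is shaped like the clip but turquoise is not meant.

How it is judged:
By the outcome, as a careful person would: the job done as asked, in the order asked, and still so for the second after the job is handed in, with the robot touching nothing.
It also fails if it takes over 51 s, if anything falls off the work surface, if the arm or the gripper's body presses on something with over 40 N, if the wrist force passes 120 N, or if a joint passes its speed limit or range.

### The arm

A 6-joint arm with a two-finger parallel gripper is mounted at the origin on the work surface. World frame = base frame: x ahead of the robot, y to its left, z up, the work surface at z = 0. Lengths are in m, angles in rad, forces in N, time in s.
With the tool pointing down it reaches from about 0.4 to 0.925 m from the base axis. Payload 3.4 kg.
Tool frame: the origin (TCP) lies on the centre line of the jaws, within the pads' length; the fingertips stand env.tcp_to_tips ahead of it and the grasp point (between the pads) lies 3 mm ahead of it (env.tcp_to_tips is the distance from the TCP to the fingertips, in m); z points along the fingers, y is the line along which they close (so a half turn about z gives the same grasp; the last joint's range is limited). The gripper opens to 85 mm and grips with 20 to 120 N. Pads are 22 mm wide; open, the fingers measure 114 mm over their backs; the gripper's body (76 mm by 85 mm) begins 54 mm behind the grasp point. The pads swing forward as they close: fully open they stand 13 mm farther back than shut.
Start: joints at [-1.3, 0.307, 1.506, -0, 1.328, -0.073], TCP at [0.194, -0.541, 0.253] pointing down, gripper open.
Joint ranges: [-3.12, 3.12], [-1.05, 2.28], [0.14, 2.33], [-1.42, 4.57], [0.1, 2.73], [-2.68, 2.68]. Speed limits (rad/s): [2.57, 2.57, 3.14, 3.14, 3.14, 3.14].

### API

Orientations are given as a rotation vector (axis times angle).
In Python, from workcell import env, inverse_kinematics, optics, workorder gives the robot as it stands. Calls block until the motion is done:
- env.goto(position, orientation): joint-space move of the TCP to a pose.
- env.line_to(position, attitude=None, rate=0.15): straight line of the TCP; attitude=None keeps the orientation; rate is the mean speed in m/s.
- env.movej(angles): joint-space move.
- env.command_gripper(opening): finger opening in m; the grip force is fixed at half the most; returns when the fingers have stopped.
- env.pause(seconds).
- inverse_kinematics(position, orientation): joint angles nearest the present ones, or None.
- optics.get_image(name): name is "scene" or "top"; returns a dict with "img" (420x560x3 uint8, red, green, blue), "camera_matrix" (3x3 intrinsics, pixels), "R" (3x3) and "t" (3): a world point X has camera coordinates R X + t. Camera axes: x right, y down, z forward; pixel columns grow to the right and rows downward; lengths in m; the calibration is good to about 2 mm. A picture is of the moment at which its call begins. There is no depth.
A pose or a line that the arm cannot do raises env.IKError and nothing moves.
- workorder.finish_job(): hands the job in; it is judged then, once.
Readings, each from a call of its own:
- env.get_time(): time.
- env.get_joints(): joint angles.
- env.get_dq(): joint speeds.
- env.get_tau(): joint torques, N m.
- env.get_position(): TCP position.
- env.get_ee_rot(): TCP orientation.
- env.get_wrist_force(): force on the tool from outside, world axes, zero at the start.
- env.get_moment(): the same for the moment, N m.
- env.get_finger_gap(): finger opening in m.
- env.get_grip_force(): force on a finger pad.
Only numpy, scipy, OpenCV 4.12 (cv2) and the standard library are available. Lean on these libraries where they do the work, as an engineer would, in place of code of your own. Each camera call takes 0.05 s, during which the arm holds its last target. There are 200 camera calls.

## Working session

There is one attempt and no reset: what is moved stays moved. The work goes in short steps, each a Python script; the robot and the scene stay as the last script left them, time stands still between calls to the robot, and variables do not carry over. Pictures are saved under pics/ and viewed, at most 10 in all, crops included, and the job is handed in when it is done.

```bash
mkdir -p pics; cat > h.py <<'E'
import numpy as np, cv2
from workcell import env, inverse_kinematics, optics, workorder
def shot(n,f=None,crop=None,s=1):
    d=optics.get_image(n)
    if f:
        im=d["img"][:,:,::-1]
        if crop: a,b,c,e=crop; im=im[b:e,a:c]
        cv2.imwrite("pics/"+f,cv2.resize(im,None,fx=s,fy=s,interpolation=cv2.INTER_CUBIC))
    return d
def back(d,px,z):
    K,R,t=d["camera_matrix"],d["R"],d["t"]
    r=R.T@np.linalg.inv(K)@np.array([px[0],px[1],1.]); c=-R.T@t
    return c+r*(z-c[2])/r[2]
def proj(d,X):
    p=d["camera_matrix"]@(d["R"]@np.array(X)+d["t"]); return p[:2]/p[2]
def pix(a,b,pa,pb):
    from scipy.optimize import least_squares
    f=lambda X: np.r_[proj(a,X)-pa,proj(b,X)-pb]
    r=least_squares(f,[.6,0,.05]); return r.x,np.abs(r.fun).max()
E
python3 - <<'E'
from h import *
for n in("scene","top"):
    d=shot(n,n+"0.png",s=1.4); print(n,d["camera_matrix"][0,0],-d["R"].T@d["t"],d["R"].round(2).tolist())
print(env.tcp_to_tips,env.get_time(),env.get_ee_rot())
E
```

```text
scene 380.28000521383166 [1.40353017 0.02313432 0.60823307] [[-0.03, 1.0, -0.02], [0.55, 0.0, -0.83], [-0.83, -0.04, -0.55]]
top 501.4677746986944 [0.51936528 0.02150313 1.43662296] [[0.03, -1.0, -0.0], [-1.0, -0.03, -0.05], [0.05, 0.0, -1.0]]
0.022 0.1 [-3.09322484e+00 -5.38676774e-01  2.59118426e-04]
```

View pics/scene0.png

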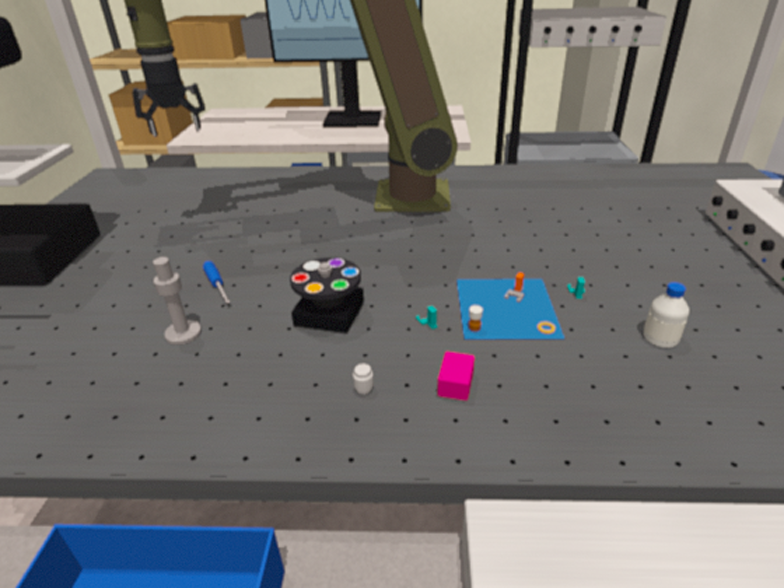

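View pics/top0.png

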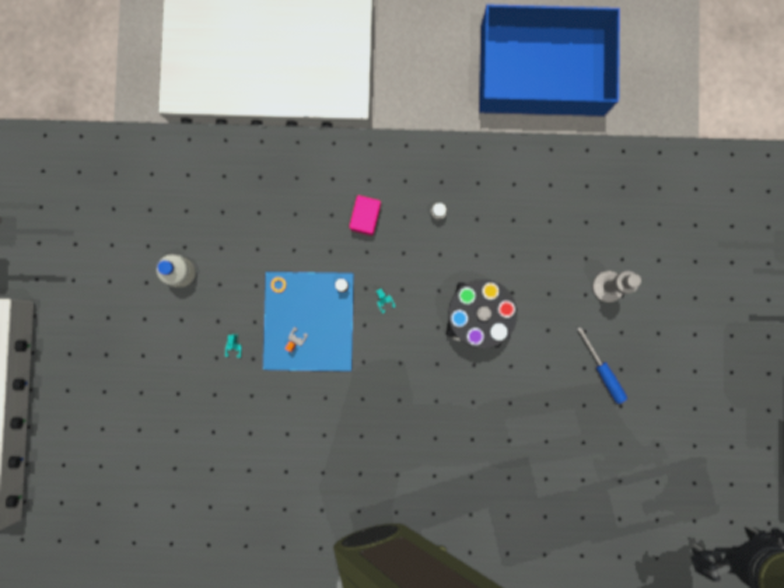

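The steel clip with the orange tab is on the mat at top (296,340), scene (516,285). Look-alikes are turquoise at top (385,300) and (232,345), plus the brass washer ring at (278,284). The wheel's spindle is at top (484,313), scene (325,270). Next, one close composite crop to check the choice.

```bash
python3 - <<'E'
from h import *
t=cv2.imread("pics/top0.png")  # unused scaling; retake raw
a=optics.get_image("top");b=optics.get_image("scene")
def c(d,x,y):return cv2.resize(d["img"][y:y+30,x:x+40,::-1],None,fx=10,fy=10,interpolation=cv2.INTER_CUBIC)
im=np.vstack([np.hstack([c(a,190,228),c(b,350,188)]),np.hstack([c(a,326,208),c(b,212,180)])])
cv2.imwrite("pics/c1.png",im)
import pickle;pickle.dump((a,b),open("ab.pkl","wb"))
E
```

```text
(no output)
```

View pics/c1.png

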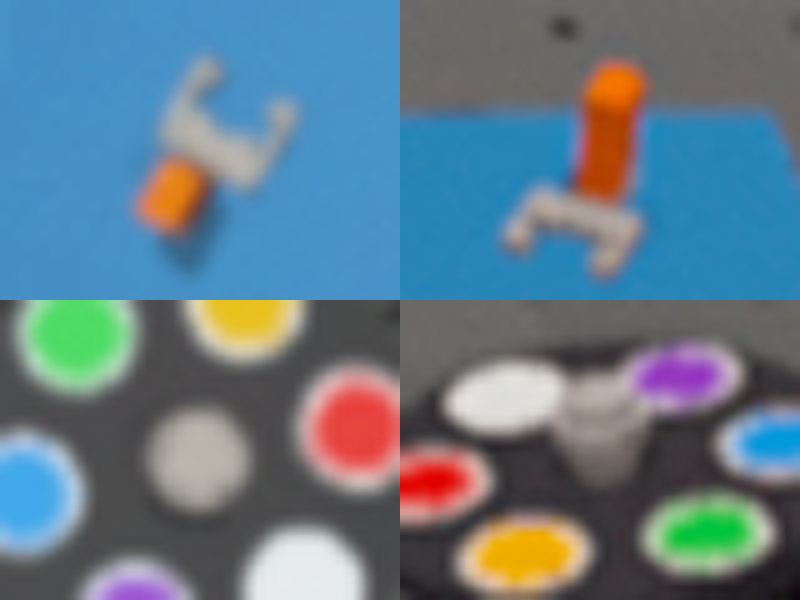

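```bash
cat > m.py <<'E'
from h import *
import pickle
from scipy.optimize import least_squares
a,b=pickle.load(open("ab.pkl","rb"))
T=lambda x,y:np.array([190+x/10-.45,228+y/10-.45]); S=lambda x,y:np.array([350+(x-400)/10-.45,188+y/10-.45])
h1=np.array([326+19.8-.45,208+15.9-.45]); h2=np.array([212+20.3-.45,180+8.5-.45])
print("head top", back(a,h1,.107),back(b,h2,.107),pix(a,b,h1,h2))
print("tab scene",back(b,S(617,85),.044),"tab top",back(a,T(173,195),.044))
for p in[(208,62),(288,105),(165,130),(245,187)]: print(back(a,T(*p),.009))
for p in[(515,245),(605,272)]: print("sc",back(b,S(*p),.0065))
E
python3 m.py
```

```text
head top [ 0.56688865 -0.15292727  0.107     ] [ 0.5562781  -0.15428094  0.107     ] (array([ 0.56666786, -0.15211291,  0.11314695]), np.float64(0.003022080299786012))
tab scene [0.4941642  0.22157872 0.044     ] tab top [0.49266152 0.22097786 0.044     ]
[0.53000504 0.2174208  0.009     ]
[0.51845327 0.19423343 0.009     ]
[0.51034896 0.22894142 0.009     ]
[0.49484842 0.20562272 0.009     ]
sc [0.51850538 0.19342437 0.0065    ]
sc [0.53170174 0.21638312 0.0065    ]
```

Confirmed: the clip has a grey C with an orange tab, and its mouth points to world yaw ≈ -26°. Tab at (0.493, 0.221), consistent in both cameras. Groove at (0.567, -0.153), from the nearly vertical top view. Next: grasp.

```bash
cat >> h.py <<'E'
from scipy.spatial.transform import Rotation as Ro
def att(yaw,flip):
    # tool z down, tool x along clip x (flip: reversed)
    yaw=np.radians(yaw)+(np.pi if flip else 0)
    return (Ro.from_euler('z',yaw)*Ro.from_euler('x',np.pi)).as_rotvec()
E
python3 - <<'E'
from h import *
for f in(0,1):
  for p,y in(([.493,.221,.12],-26),([.567,-.10,.16],-60),([.54,-.12,.16],-60)):
    q=inverse_kinematics(np.array(p),att(y,f)); print(f,p,None if q is None else np.round(q,2))
E
```

```text
0 [0.493, 0.221, 0.12] [0.34 0.4  1.75 0.   0.99 2.37]
0 [0.567, -0.1, 0.16] [-0.25  0.39  1.63 -0.    1.12  2.37]
0 [0.54, -0.12, 0.16] [-0.3   0.36  1.68 -0.    1.1   2.32]
1 [0.493, 0.221, 0.12] [ 0.34  0.4   1.75  0.    0.99 -0.77]
1 [0.567, -0.1, 0.16] [-0.25  0.39  1.63  0.    1.12 -0.77]
1 [0.54, -0.12, 0.16] [-0.3   0.36  1.68  0.    1.1  -0.82]
```

```bash
python3 - <<'E'
from h import *
A=att(-26,1)
env.command_gripper(.05)
env.goto(np.array([.493,.221,.13]),A)
env.line_to(np.array([.493,.221,.035]),rate=.08)
print(env.get_position(),env.get_wrist_force(),env.get_time())
env.command_gripper(.0)
print(env.get_finger_gap(),env.get_grip_force(),env.get_wrist_force())
env.line_to(np.array([.493,.221,.14]),rate=.1)
print(env.get_finger_gap(),env.get_wrist_force(),env.get_time())
yaw=-60; d=np.array([np.cos(np.radians(yaw)),np.sin(np.radians(yaw)),0])
seat=np.array([.567,-.153,0])-.045*d   # seat 45 mm short of groove
env.goto(seat-.029*d+[0,0,.165],att(yaw,1))
print(env.get_position(),env.get_finger_gap(),env.get_wrist_force(),env.get_time())
a=optics.get_image("top");b=optics.get_image("scene")
def c(d,X):
    x,y=(proj(d,X)-[28,21]).astype(int);print(x,y);return cv2.resize(d["img"][y:y+42,x:x+56,::-1],(560,420),interpolation=cv2.INTER_CUBIC)[:, 80:480]
X=seat+[0,0,.13]
im=np.hstack([c(a,X),c(b,X)]);cv2.imwrite("pics/c2.png",im)
E
```

```text
[0.49342594 0.22116604 0.03550872] [ 0.2554056  -0.04454211  0.12118749] 4.8833
0.011392241561273631 58.82647633552551 [-1.16666682 -0.86663305  4.83716362]
0.011082614304704442 [ 0.84089375  0.41240039 -1.6901002 ] 6.5083
[ 0.52982817 -0.08797391  0.16468472] 0.010977426377726482 [ 0.10389849  0.18317244 -1.30979757] 7.7
303 210
219 157
```

View pics/c2.png

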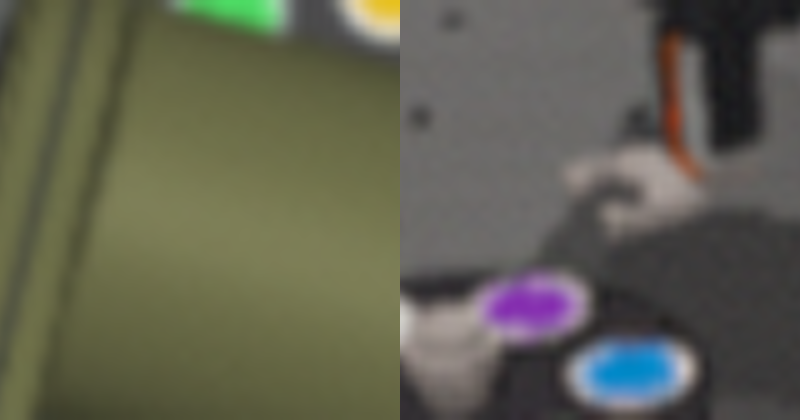

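```bash
python3 - <<'E'
from h import *
b=optics.get_image("scene")
p=env.get_position();R=Ro.from_rotvec(env.get_ee_rot()).as_matrix();print(R.round(3).tolist())
cx=-R[:,0];cz=-R[:,2];cy=np.cross(cz,cx)
o=p+R[:,2]*.003-cz*.028+cx*.029  # underside below seat
for pitch in(-5,0,5):
  for roll in (0,):
    Q=Ro.from_rotvec(cy*np.radians(pitch)).as_matrix();g=p+R[:,2]*.003
    for n,l in dict(tipL=(7,14,2.5),tipR=(7,-14,2.5),back=(-12,16,2.5),tabfoot=(-20,6,5),tabtop=(-20,6,40)).items():
        X=o+(cx*l[0]+cy*l[1]+cz*l[2])/1000; X=g+Q@(X-g)
        print(pitch,n,((proj(b,X)-[219,157]+.45)*10+[320,0]).round())
E
```

```text
[[-0.502, 0.865, -0.0], [0.865, 0.502, 0.0], [0.001, -0.0, -1.0]]
-5 tipL [598. 214.]
-5 tipR [555. 169.]
-5 back [669. 205.]
-5 tabfoot [682. 175.]
-5 tabtop [684.  51.]
0 tipL [606. 224.]
0 tipR [563. 178.]
0 back [678. 208.]
0 tabfoot [689. 176.]
0 tabtop [680.  54.]
5 tipL [616. 232.]
5 tipR [573. 186.]
5 back [686. 211.]
5 tabfoot [697. 177.]
5 tabtop [677.  58.]
```

```bash
cat >> h.py <<'E'
YAW=-60; D=np.array([np.cos(np.radians(YAW)),np.sin(np.radians(YAW)),0]); G=np.array([.567,-.153,0])
def tcp(s,z,lat=0): return G+(s-.029)*D+np.array([-D[1],D[0],0])*lat+[0,0,z]
def crop(f,X,w=(80,60),k=10):
    b=optics.get_image("scene"); x,y=(proj(b,X)-np.array(w)/2).astype(int)
    cv2.imwrite("pics/"+f,cv2.resize(b["img"][y:y+w[1],x:x+w[0],::-1],None,fx=k,fy=k,interpolation=cv2.INTER_CUBIC)); print("crop",x,y); return b
E
python3 - <<'E'
from h import *
env.line_to(tcp(-.045,.1225),rate=.06)
env.pause(.3); f0=env.get_wrist_force(); print(f0)
env.line_to(tcp(-.022,.1225),rate=.04)
env.pause(.2);print(env.get_wrist_force()-f0,env.get_position()-tcp(-.022,.1225),env.get_time())
np.save("f0.npy",f0)
b=crop("c3.png",G+[0,0,.105],(64,48),12)
E
```

```text
[-0.04185325  0.40780956 -1.14500085]
[ 0.63175997 -0.30112491 -0.52425521] [-1.99454837e-04  2.03261878e-04 -2.59008097e-05] 9.9333
crop 199 166
```

View pics/c3.png

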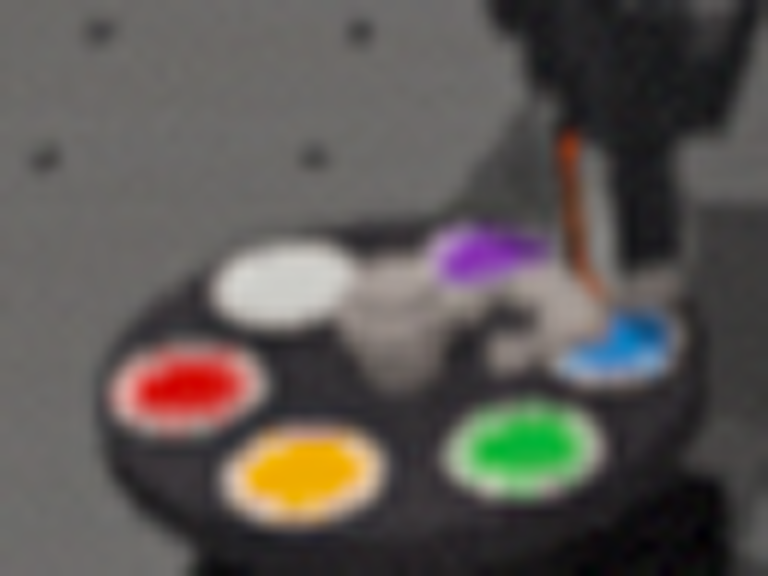

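```bash
python3 - <<'E'
from h import *
b=optics.get_image("scene")
P=lambda X:((proj(b,X)-[199,166]+.46)*12).round()
n=np.array([-D[1],D[0],0])
print("headtop near/far/left/right",[P(G+[r*np.cos(t),r*np.sin(t),z]) for r,t,z in((.013,np.pi,.107),(.013,-np.pi/2,.103),(.013,np.pi/2,.103),(.009,0,.09))])
for nm,l in dict(tipL=(7,14),tipR=(7,-14),back=(-12,16)).items():
    print(nm,P(G+D*(-.022+l[0]/1e3)+n*l[1]/1e3+[0,0,.094]))
for a in range(6): pass
print("wheel rim l/r/front",P(G+[0,-.066,.09]),P(G+[0,.066,.09]),P(G+[.066,0,.09]))
E
```

```text
headtop near/far/left/right [array([407., 265.]), array([340., 312.]), array([460., 311.]), array([400., 385.])]
tipL [493. 358.]
tipR [444. 300.]
back [578. 340.]
wheel rim l/r/front [104. 363.] [709. 363.] [358. 533.]
```

The clip tips, at (455,300) and (495,360), sit level with the groove and match the predicted pixels within about 2 mm. Pushing on with force watch.

```bash
cat > push.py <<'E'
from h import *
import sys
s0,s1,step,fmax=map(float,sys.argv[1:5]); f0=np.load("f0.npy"); pk=0; s=s0
while s<s1-1e-9:
    s+=step; env.line_to(tcp(s,.1225,-.0005),rate=.03)
    f=env.get_wrist_force()-f0; p=-f@D; n=f@np.array([-D[1],D[0],0])
    print("%.1f p=%.1f n=%.1f z=%.1f t=%.1f"%(s*1e3,p,n,f[2],env.get_time()))
    if p>fmax or abs(f[2])>8: print("limit");break
    if pk>4 and p<pk-2.5: print("snap?");break
    pk=max(pk,p)
E
python3 push.py -.022 .014 .001 14
```

```text
-21.0 p=0.6 n=0.1 z=0.3 t=10.3
-20.0 p=0.0 n=-1.3 z=0.6 t=10.5
-19.0 p=-0.5 n=-0.4 z=-0.1 t=10.8
-18.0 p=-0.1 n=-0.5 z=-0.0 t=11.0
-17.0 p=-0.5 n=0.1 z=-0.7 t=11.3
-16.0 p=-0.3 n=0.3 z=-0.7 t=11.5
-15.0 p=-0.6 n=-0.8 z=0.3 t=11.8
-14.0 p=0.1 n=-1.1 z=-0.6 t=12.0
-13.0 p=0.1 n=0.5 z=-0.4 t=12.3
-12.0 p=-0.8 n=0.8 z=-0.2 t=12.5
-11.0 p=0.3 n=0.7 z=0.9 t=12.8
-10.0 p=-0.9 n=-0.0 z=-0.3 t=13.0
-9.0 p=-0.3 n=-0.1 z=0.1 t=13.3
-8.0 p=-1.0 n=0.1 z=-0.4 t=13.5
-7.0 p=-0.7 n=-0.3 z=-0.2 t=13.8
-6.0 p=-0.9 n=-0.2 z=0.3 t=14.0
-5.0 p=0.3 n=-0.8 z=-0.7 t=14.3
-4.0 p=2.0 n=-0.1 z=-0.8 t=14.5
-3.0 p=2.3 n=-0.1 z=-0.1 t=14.8
-2.0 p=3.6 n=-0.2 z=-0.9 t=15.0
-1.0 p=3.9 n=0.9 z=-0.0 t=15.3
0.0 p=4.6 n=1.0 z=-1.0 t=15.5
1.0 p=4.9 n=-1.4 z=-1.8 t=15.8
2.0 p=4.7 n=0.0 z=-1.2 t=16.0
3.0 p=5.8 n=0.2 z=-0.6 t=16.3
4.0 p=5.5 n=1.0 z=-1.3 t=16.5
5.0 p=-0.7 n=-0.5 z=-1.1 t=16.8
snap?
```

```bash
python3 - <<'E'
from h import *
f0=np.load("f0.npy");env.pause(.3);f=np.mean([env.get_wrist_force() for _ in range(5)],0)-f0
print(-f@D,f,env.get_finger_gap(),env.get_position()-tcp(.005,.1225,-.0005))
crop("c4.png",G+[0,0,.105],(64,48),12)
E
```

```text
1.977237005553143 [-0.84172828  1.79714459  1.63896518] 0.011367440565106062 [ 0.00037749 -0.00023417  0.00029886]
crop 199 166
```

View pics/c4.png

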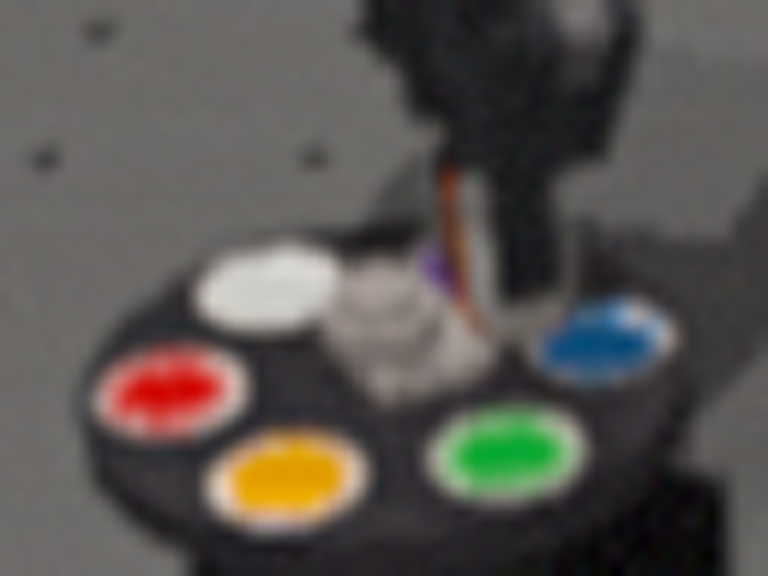

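The clip is around the spindle under the head and the wheel has shifted about 4 mm with it, so it has snapped on. Next: a small confirming push, relieve the spring, lower it to the floor, release.

```bash
python3 - <<'E'
from h import *
f0=np.load("f0.npy")
def F(l):
    env.pause(.15); f=env.get_wrist_force()-f0; print(l,"p=%.1f z=%.1f"%(-f@D,f[2]),round(env.get_time(),1)); return f
for s in(.007,.009,.010): 
    env.line_to(tcp(s,.1225,-.0005),rate=.03); F(s)
for s in(.006,.003,.0015): 
    env.line_to(tcp(s,.1225,-.0005),rate=.03); F(s)
z=.1225
while z>.1207:
    z-=.0004; env.line_to(tcp(.0015,z,-.0005),rate=.02)
    if F(z)[2]>2.5: break
env.command_gripper(.03); F("open")
env.line_to(tcp(.0015,.21,-.0005),rate=.08); F("up")
env.goto(tcp(-.1,.28)+np.array([-.05,.1,0]),att(YAW,1)); print(env.get_time())
env.pause(.5)
crop("c5.png",G+[0,0,.105],(64,48),12)
a=optics.get_image("top");cv2.imwrite("pics/c6.png",cv2.resize(a["img"][195:255,305:385,::-1],None,fx=9,fy=9,interpolation=cv2.INTER_CUBIC))
E
```

```text
0.007 p=3.6 z=3.1 17.5
0.009 p=4.4 z=2.3 17.9
0.01 p=5.5 z=4.1 18.3
0.006 p=3.9 z=1.5 18.8
0.003 p=0.5 z=-0.4 19.2
0.0015 p=0.4 z=-0.2 19.6
0.1221 p=-0.7 z=-0.3 20.0
0.1217 p=0.2 z=0.1 20.4
0.1213 p=-0.4 z=1.2 20.8
0.12090000000000001 p=0.7 z=7.0 21.2
open p=-0.4 z=1.6 21.6
up p=-0.3 z=0.6 23.1
23.9583
crop 199 166
```

View pics/c5.png

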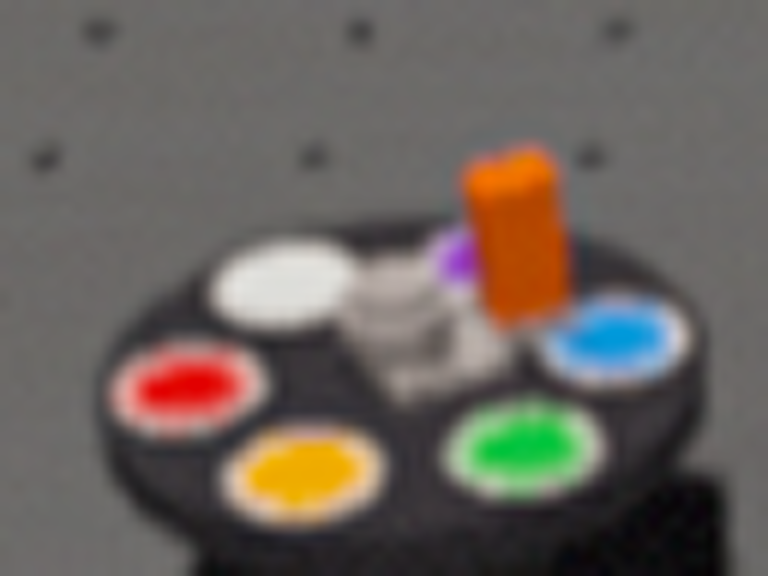

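View pics/c6.png

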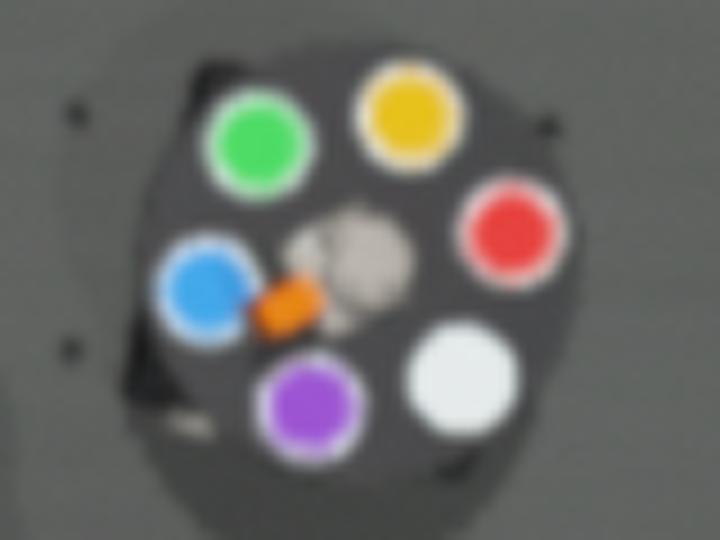

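The scene view shows the tab upright at (515,240), the clip flat under the head, and the wheel back at its original place. In the top view, tab (290,305) to head (368,260) is about 29 mm after parallax, so the clip is fully home. Handing in.

```bash
python3 -c "
from h import *
print(workorder.finish_job(),env.get_time())"
```

```text
the job is handed in; nothing more can be done
the job is handed in; nothing more can be done
```

The retaining clip snapped home at about 6 N of push, lies flat in the groove and has been released; the job was handed in about 25 s into the 51 s limit, and I measured at most 7 N on the wheel unit.

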